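Bring a finds tray with a mended pot down the gravity lane

TASK

A finds tray with a mended pot standing loose in it waits behind the stop blade of the sloping wheel lane: swing the release lever downhill and let the tray roll freely, untouched, until its front is past the middle of the lane. Then catch it softly with the fingers, bring it to a standstill before it reaches the end stops and hold it still there for a second, so that the pot keeps standing. Finally ease it down gently onto the end stops and leave it there, without touching the pot or moving the iron ring and buckle on the bench.

Things in the scene. Friction and masses are not known exactly. Their poses are not given: they have to be found in the camera images.
- lane: Fixed gravity lane: two aluminium rails with grey skate wheels between them, 660 mm long, sloping 0.079 rad (4.5 deg) down along its +x, from the robot's left to its right. Origin on the bench under the lane's middle; x level, downhill; y to the far rail; z up. Inner width 138 mm; the rails rise 16 mm above the plane of the wheel tops and reach 12 mm outwards.
- lane_mid (a point): Middle of the lane, on its midline, in the plane of the wheel tops, 100 mm above the lane's origin. The stop blade is 98 mm uphill of it, the end stops 295 mm downhill. The wheels turn almost freely: once released, a tray gains speed with a time constant of about 0.4 s, does about 0.18 m/s here, 0.23 m/s near the end, and takes about 1.9 s from the blade to the stops.
- end_stops: Two rubber-faced corner stops at the lane's low end, one at each rail: 22 mm inwards, 33 mm above the wheel plane, 8 mm thick; the 94 mm between them are open, so fingers can pass. Origin on the midline in the wheel plane at the stops' uphill face; x downhill along the wheel plane, y to the far rail, z square off the plane. The lane's middle is at x = -295 mm, the blade at -393 mm.
- release_lever (a joint): Angle of release lever and stop blade, rad. 0: lever square to the lane, blade 15 mm up between the wheels, tray held. It grows as the bar handle is swung downhill; from 0.95 the blade is below the wheels and the tray free; 1.3 is a firm stop. It stays where it is left; about 1 N at the bar moves it.
- lever_grip (a point): Centre of the lever's black bar handle, 18 mm thick, 50 mm long, lying across the lane's direction outside the robot-side rail, 120 mm from the midline. It swings about a shaft across the lane at the blade, 110 mm from the bar, 23 mm below the wheel plane. The lever's flat arm is at the bar's end by the rail; the rest of the bar can be pushed from uphill.
- tray: Loose grey tray, 200 mm long (its x, downhill), 130 wide, 50 high, walls and floor 4 mm; nominally 0.6 kg, plus the pot (0.12 kg) and an iron lump (0.25 kg) at its uphill end. Origin: centre of the underside, on the wheel plane. Starts with its front at the blade. Its thin walls bear at most 8 N from the hand and 10 N at the end stops (touching down under 0.06 m/s is gentle).
- tray_front (a point): Centre of the outer face of the tray's front (downhill) wall, 100 mm ahead of the tray's origin and 25 mm above its underside.
- beaker: Small mended terracotta pot, 72 mm high, 47 mm across, on a narrow 27 mm foot, standing loose near the middle of the tray, its rim 76 mm above the wheel plane. Origin at the centre of its foot, z up. It topples when the tray is stopped with a jolt; braking at 1 m/s2 is safe.
- iron_ring: Bystander: flat rusty iron ring, 50 mm across, 8 mm thick, on the bench past the low end of the lane. Origin at the centre of its underside.
- buckle: Bystander: oval iron buckle, about 75 x 53 mm, 9 mm thick, on the bench past the low end of the lane. Origin at the centre of its underside.
Things that resemble listed ones, but are neither listed nor needed, are in the scene too. Of the things that look like the tray, the larger one is meant.

How it is judged:
By the outcome, as a careful person would: the job done as asked, in the order asked, and still so for the second after the job is handed in, with the robot touching nothing.
It also fails if it takes over 32 s, if anything falls off the work surface, if the arm or the gripper's body presses on something with over 40 N, if the wrist force passes 120 N, or if a joint passes its speed limit or range.

ROBOT

A 6-joint arm with a two-finger parallel gripper is mounted at the origin on the work surface. World frame = base frame: x ahead of the robot, y to its left, z up, the work surface at z = 0. Lengths are in m, angles in rad, forces in N, time in s.
With the tool pointing down it reaches from about 0.375 to 0.9 m from the base axis. Payload 3.1 kg.
Tool frame: the origin (TCP) lies between the finger pads; the fingertips stand 8 mm ahead of it and the grasp point (between the pads) lies 11 mm behind it; z points along the fingers, y is the line along which they close (so a half turn about z gives the same grasp; the last joint's range is limited). The gripper opens to 87 mm and grips with 3 to 60 N. Pads are 19 mm wide; open, the fingers measure 117 mm over their backs; the gripper's body (75 mm by 190 mm) begins 51 mm behind the grasp point.
Start: joints at [-1.442, 0.527, 1.433, -0, 1.181, -0.178], TCP at [0.189, -0.596, 0.231] pointing down, gripper open.
Joint ranges: [-3.08, 3.08], [-0.75, 2.2], [0.22, 2.44], [-1.43, 4.57], [0, 2.65], [-2.85, 2.85]. Speed limits (rad/s): [2.79, 2.79, 3.14, 3.14, 3.14, 3.14].

INTERFACE

Orientations are given as a unit quaternion [x, y, z, w].
In Python, from rig import robot gives the robot as it stands.
- The arm moves only by the tool move_arm, never from a script. Its argument "motion" is text: rows parted by semicolons, each of 5 numbers parted by spaces: the opening, from -1 (shut) to 1 (fully open), then the shift along the tool's x, y, z normalised to -1 to 1, where 1 is 0.2 m, then the turn about the tool's z normalised to -1 to 1, where 1 is pi rad. A call has 1 to 12 rows; each row is the pose to reach, as a shift and turn from the pose commanded when the call began, along the tool's axes at that moment, turning the shorter way round; what a row does not reach only later rows make up. A row lasts 1/12 s, in which the tool goes at most 41.7 mm and 7.16 degrees, less where a joint would pass 70% of its speed; a pose out of reach is approached as far as the arm can. A call with a number of a shift or a turn outside -1 to 1 is refused whole. A call with a gripper value outside its range is refused whole. The fingers move at their own pace and stop on an object; "newtons" is the grip in N (left out, the last holds). Time passes only in rows, so rows that repeat a pose let the fingers close. It gives the time, the measured TCP pose, the force, the opening and the grip force at its end, in the units of the state.
- robot.get_obs(): the state, without advancing time (a new reading comes with each control period).
- robot.camera(name): name is "side" or "top" or "wrist"; returns (picture, depth): 384x512x3 uint8, red, green, blue; 384x512 float32, m along the optical axis (not along the pixel's ray), 0 where there is no reading.
- robot.camera_model(name): a dict with "mtx" (3x3 intrinsics, pixels), "position" and "attitude" of the camera in the world. Camera axes: x right, y down, z forward; pixel columns grow to the right and rows downward; lengths in m; the calibration is good to about 2 mm. A picture is of the moment at which its call begins: read the wrist's pose just before it. camera_model takes no time and is no camera call; for the wrist camera it gives the pose at the moment of the call.
- robot.hand_in(): hands the job in; it is judged then, once.
The state is a dict: "time": time; "q": joint angles; "joint_velocities": joint speeds; "joint_torque": joint torques, N m; "position": TCP position; "tool_rot": TCP orientation; "ft_force": force on the tool from outside, world axes, zero at the start; "moment": the same for the moment, N m; "grip_width": finger opening in m; "grip_force": force on a finger pad.
Only numpy, scipy, OpenCV 4.12 (cv2) and the standard library are available. Lean on these libraries where they do the work, as an engineer would, in place of code of your own. Each camera call takes 0.05 s, during which the arm holds its last target. There are 200 camera calls.

## Working session

There is one attempt and no reset: what is moved stays moved. The work goes in short steps, Python scripts to look and compute and a tool call to move; the robot and the scene stay as the last step left them, time stands still between calls to the robot, and variables do not carry over. Pictures are saved under pics/ and viewed, at most 10 in all, crops included, and the job is handed in when it is done.

Besides the shell and the picture viewer there is one more tool, called after "Request:" as name(argument=value, ...), one argument or row to a line, values as JSON. move_arm: Moves the arm, as the interface text tells. Its arguments: {"type":"object","properties":{"motion":{"type":"string"},"newtons":{"type":"number"}},"required":["motion"]}

```bash
mkdir -p pics
cat > h.py <<'E'
import numpy as np,cv2
from scipy.spatial.transform import Rotation as R
from rig import robot
def pts(name):
    m=robot.camera_model(name); im,d=robot.camera(name)
    return im,d,m
def Rm(m):
    a=np.array(m["attitude"]); return a if a.shape==(3,3) else R.from_quat(a).as_matrix()
def cloud(d,m):
    K=np.array(m["mtx"]); v,u=np.mgrid[:d.shape[0],:d.shape[1]]
    p=np.stack([(u-K[0,2])/K[0,0]*d,(v-K[1,2])/K[1,1]*d,d],-1)
    return p@Rm(m).T+np.array(m["position"])
E
python3 - <<'E'
from h import *
print(robot.get_obs())
for n in("top","side"):
    im,d,m=pts(n); np.savez(f"{n}.npz",im=im,d=d,X=cloud(d,m)); print(n,m)
    cv2.imwrite(f"pics/{n}0.png",im[...,::-1])
E
```

```text
{'time': 0.0, 'q': array([-1.44149524e+00,  5.28431500e-01,  1.43393423e+00, -2.28120275e-05,
        1.18137213e+00, -1.78497749e-01]), 'joint_velocities': array([-1.95577612e-03,  1.64124078e-03, -1.90138124e-05, -3.72868601e-04,
       -3.86906715e-04,  3.21318907e-04]), 'joint_torque': array([ 1.31535722e-03, -4.40036488e+01, -1.76592082e+01,  6.35058177e-02,
        5.80892502e-02, -1.64760277e-04]), 'position': array([ 0.18927917, -0.59488713,  0.22958275]), 'tool_rot': array([ 9.88179606e-01,  1.53296819e-01,  1.58373854e-05, -1.07253712e-03]), 'ft_force': array([0.67131301, 0.07597074, 0.07359633]), 'moment': array([ 0.03756481, -0.03033   ,  0.05480027]), 'grip_force': 0.0, 'grip_width': 0.08745330901593562}
top {'mtx': array([[419.96718677,   0.        , 260.31916701],
       [  0.        , 419.96718677, 191.85888301],
       [  0.        ,   0.        ,   1.        ]]), 'position': array([ 0.41901599, -0.02185837,  1.16377402]), 'attitude': array([ 0.71260288, -0.69972103,  0.04195343, -0.02876686])}
side {'mtx': array([[456.637371  ,   0.        , 264.49196492],
       [  0.        , 456.637371  , 202.60916053],
       [  0.        ,   0.        ,   1.        ]]), 'position': array([-0.17471109,  0.62840011,  0.85702972]), 'attitude': array([-0.34447926,  0.8270071 , -0.40983339,  0.17155142])}
```

View pics/top0.png

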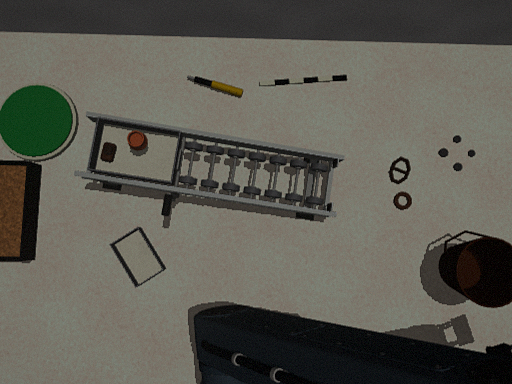

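View pics/side0.png

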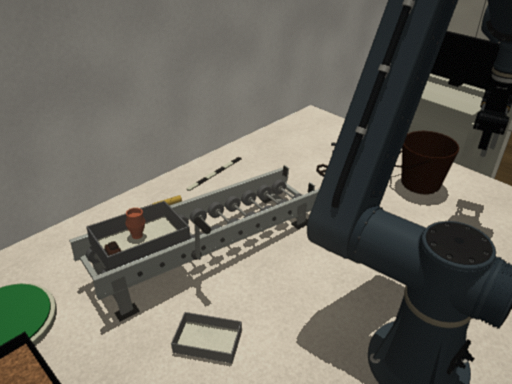

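The top view shows the lane from about (85,145) to (338,185). In it stands the large tray, with the pot at (137,140) and the iron lump at (108,152). The black lever bar is at (167,205), the ring at (402,200) and the buckle at (400,170). There are two tray-like things: the one in the lane around (137,150), which is larger and holds the pot, so it is the one meant, and the small empty one at (137,257), a decoy.

Run:
```python
from h import *
D=np.load("top.npz"); im,X,d=D["im"],D["X"],D["d"]
cv2.imwrite("pics/crop.png",cv2.resize(im[95:300,70:350,::-1],None,fx=2.8,fy=2.8,interpolation=cv2.INTER_CUBIC))
b=X[...,2]; print("bench z",np.median(b[(X[...,0]>.3)&(d>0)]))
mask=((b>.06)&(d>0)).astype(np.uint8); mask[:, :80]=0; mask[240:]=0; mask[:105]=0;mask[:,345:]=0
n,l,s,c=cv2.connectedComponentsWithStats(mask); k=1+np.argmax(s[1:,4]); L=l==k; print(s[k],c[k])
P=X[L]
r=cv2.minAreaRect(P[:,:2].astype(np.float32)); print(r,cv2.boxPoints(r))
# rails: fit plane in rail pts: slope along image
for nm,(u,v) in dict(bar=(167,205),bar2=(166,200),bar3=(167,212),trfront=(180,158),railnearR=(300,209),railnearL=(120,181),railfarL=(120,122),railfarR=(310,152),pot=(137,138),stop1=(331,208),stop2=(336,160)).items():
    q=X[v-1:v+2,u-1:u+2].reshape(-1,3); print(nm,np.round(np.median(q,0),4), np.round(q[:,2].max(),4))
```

```text
bench z 8.888669652029613e-05
[   80   111   265   106 10874] [185.13904727 160.52685304]
((0.5604444742202759, 0.08420783281326294), (0.6597334742546082, 0.22677935659885406), 82.26930236816406) [[ 0.40371266 -0.22740796]
 [ 0.62843084 -0.25791368]
 [ 0.7171763   0.39582363]
 [ 0.4924581   0.42632934]]
bar [0.4815 0.1735 0.2022] 0.2068
bar2 [0.4928 0.176  0.2029] 0.204
bar3 [0.4656 0.1729 0.201 ] 0.2036
trfront [0.6075 0.1646 0.1088] 0.1274
railnearR [ 0.4843 -0.1425  0.0983] 0.1011
railnearL [0.5429 0.3053 0.1327] 0.1343
railfarL [0.6838 0.3037 0.1628] 0.1695
railfarR [ 0.6323 -0.1674  0.0971] 0.1014
pot [0.6413 0.2561 0.1784] 0.1806
stop1 [ 0.4876 -0.2198  0.1082] 0.1131
stop2 [ 0.6112 -0.2326  0.1058] 0.11
```

View pics/crop.png

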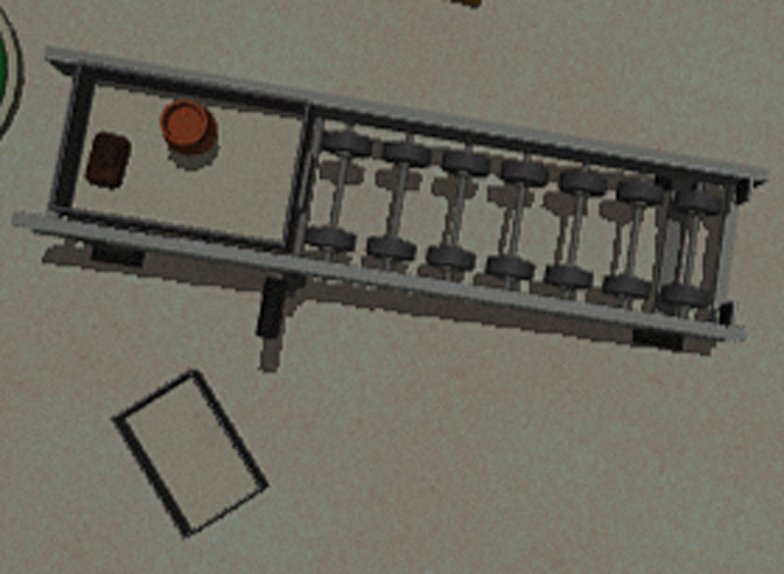

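The crop confirms the tray with pot and lump in the lane. Its front wall is at crop (300,180), the blade just beyond it, and the black bar runs from (275,280) to (265,370). Next I fit the lane precisely.

Run:
```python
from h import *
D=np.load("top.npz"); im,X,d=D["im"],D["X"],D["d"]
S=0.079
u=np.array([-.1345,-.9909]);u/=np.linalg.norm(u)
L=np.array([.5926,.0798])
for it in range(4):
    n=np.array([-u[1],u[0]])
    a=(X[...,:2]-L)@u; b=(X[...,:2]-L)@n; h=X[...,2]-.1+a*np.tan(S)
    E={}
    for s in(-1,1):
        m=(d>0)&(abs(a)<.3)&(abs(h-.016)<.008)&(abs(b*s-.075)<.014)
        if s<0: m&=(abs(a+.09)>.03)
        p=np.polyfit(a[m],b[m],1); E[s]=(p,m.sum(),np.percentile(b[m],[2,50,98]),np.median(h[m]),np.polyfit(a[m],h[m],1))
    sl=(E[1][0][0]+E[-1][0][0])/2; off=(E[1][0][1]+E[-1][0][1])/2
    m=(d>0)&(abs(abs(b)-.075)<.01)&(abs(h-.016)<.008); A=np.percentile(a[m],[.3,99.7])
    print(E,sl,off,A)
    L=L+n*off+u*A.mean(); u=u+n*sl; u/=np.linalg.norm(u)
print("L",L,"u",u,"n",n)
n=np.array([-u[1],u[0]])
np.savez("lane.npz",L=L,u=u,n=n)
# tray front: rim points; bar
a=(X[...,:2]-L)@u; b=(X[...,:2]-L)@n; h=X[...,2]-.1+a*np.tan(S)
m=(d>0)&(abs(b)<.05)&(h>.040)&(h<.06)&(abs(a+.09)<.04); print("front rim a",np.percentile(a[m],[1,20,50,80,99]),np.median(h[m]))
m=(d>0)&(b<-.085)&(b>-.16)&(h>.07)&(abs(a+.09)<.06);print("bar a,b,h",np.percentile(a[m],[2,50,98]),np.percentile(b[m],[2,50,98]),np.percentile(h[m],[2,50,98]))
m=(d>0)&(abs(b)<.06)&(h>.066)&(a<-.1);print("pot a,b,h",a[m].mean(),b[m].mean(),h[m].max(),m.sum())
```

```text
{-1: (array([-0.00033042, -0.07544542]), np.int64(1092), array([-0.08160012, -0.0756493 , -0.06599665]), np.float64(0.016473783248140774), array([0.00102711, 0.01646528])), 1: (array([-0.00294965,  0.07427901]), np.int64(1110), array([0.06807367, 0.07434799, 0.08039835]), np.float64(0.0164739841057667), array([-0.00013726,  0.01627265]))} -0.0016400362151605754 -0.0005832067126893131 [-0.32597009  0.6496463 ]
{-1: (array([-0.0010862 , -0.06743506]), np.int64(35), array([-0.07779586, -0.06575118, -0.06237671]), np.float64(0.014444915861709394), array([0.00217438, 0.01464954])), 1: (array([-0.01348665,  0.06935016]), np.int64(28), array([0.06130076, 0.06940202, 0.07846552]), np.float64(0.009768530684873407), array([0.01985197, 0.01238663]))} -0.007286422054065388 0.0009575532431376904 [-0.48040545  0.53537103]
{-1: (array([ 0.00482928, -0.06590776]), np.int64(19), array([-0.06897404, -0.06591303, -0.06262599]), np.float64(0.016129566660518943), array([0.00310206, 0.01593444])), 1: (array([0.47210764, 0.00836144]), np.int64(12), array([0.061251  , 0.06456599, 0.06890572]), np.float64(0.
[... 693 characters left out ...]
685057738459Traceback (most recent call last):
  File "<stdin>", line 24, in <module>
    return _quantile_unchecked(
        a, q, axis, out, overwrite_input, method, keepdims, weights)
    return _ureduce(a,
                    func=_quantile_ureduce_func,
    ...<5 lines>...
                    overwrite_input=overwrite_input,
                    method=method)
    r = func(a, **kwargs)
    result = _quantile(arr,
                       quantiles=q,
    ...<2 lines>...
                       out=out,
                       weights=wgt)
    slices_having_nans = np.isnan(arr[-1, ...])
                                  ~~~^^^^^^^^^
IndexError: index -1 is out of bounds for axis 0 with size 0
```

Run:
```python
from h import *
D=np.load("top.npz"); im,X,d=D["im"],D["X"],D["d"]
S=0.079
u=np.array([-.1345,-.9909]);L=np.array([.5926,.0798])
n=np.array([-u[1],u[0]]); L=L-n*.0006; u=u-n*.0016; u/=np.linalg.norm(u); n=np.array([-u[1],u[0]])
f=lambda:((X[...,:2]-L)@u,(X[...,:2]-L)@n)
a,b=f(); h=X[...,2]-.1+a*np.tan(S)
m=(d>0)&(abs(a)<.36)&(abs(abs(b)-.075)<.005)&(abs(h-.016)<.006); A=np.percentile(a[m],[.3,99.7]);print("ends",A)
L=L+u*A.mean(); a,b=f(); h=X[...,2]-.1+a*np.tan(S)
np.savez("lane.npz",L=L,u=u,n=n); print(L,u,n)
m=(d>0)&(abs(b)<.05)&(h>.044)&(h<.06)&(abs(a+.09)<.04); print("front rim a",np.percentile(a[m],[1,20,50,80,99]),np.median(h[m]))
m=(d>0)&(b<-.085)&(b>-.17)&(h>.07)&(abs(a+.09)<.06);print("bar a,b,h",np.percentile(a[m],[2,50,98]),np.percentile(b[m],[2,50,98]),np.percentile(h[m],[2,50,98]))
m=(d>0)&(abs(b)<.06)&(h>.066)&(a<-.1)&(a>-.3);print("pot a,b,h",a[m].mean(),b[m].mean(),h[m].max(),m.sum())
m=(d>0)&(abs(b)<.08)&(h>.022)&(a>.25)&(a<.34);print("stops a",np.percentile(a[m],[1,50,99]))
def red(im): 
    c=im.astype(int); return (c[...,0]>70)&(c[...,0]>1.8*c[...,1])
Sd=np.load("side.npz"); Xs,ims=Sd["X"],Sd["im"]
as_=(Xs[...,:2]-L)@u; bs=(Xs[...,:2]-L)@n
m=red(ims)&(abs(bs)<.06)&(abs(as_)<.35);print("side pot",as_[m].mean(),bs[m].mean(),m.sum(), np.argwhere(m).mean(0))
m=(abs(bs)<.05)&(Xs[...,2]-.1+as_*np.tan(S)>.044)&(as_>-.14)&(as_<-.06);print("side front rim",np.percentile(as_[m],[1,50,99]))
# targets: bar centre & finger positions in lane->TCP
for th in(0,.3,.6,.8,1.0,1.1,1.2,1.3):
    x=-.098+.11*np.sin(th); z=-.023+.11*np.cos(th)
    ax=x*np.cos(S)+z*np.sin(S); zz=.1-x*np.sin(S)+z*np.cos(S)
    print(th,"bar a",round(ax,4),"z",round(zz,4))
g=L+u*(-.14)+n*(-.126);print("start xy",g)
```

```text
ends [-0.32581301  0.32753018]
[0.59188862 0.0790301 ] [-0.1360871  -0.99069688] [ 0.99069688 -0.1360871 ]
front rim a [-0.09121187 -0.09011541 -0.08874521 -0.08770032 -0.08668801] 0.05011444738648045
bar a,b,h [-0.08942473 -0.07981804 -0.07275506] [-0.1443142  -0.12009437 -0.09454598] [0.08570934 0.09479773 0.09944429]
pot a,b,h -0.18339637372143008 0.02266647650795185 0.08060711213573823 126
stops a [0.30437073 0.30904838 0.31346282]
side pot -0.18145586670604522 0.023152492220929032 48 [214.02083333 134.125     ]
side front rim [-0.0915564  -0.08974586 -0.08531629]
0 bar a -0.0908 z 0.1945
0.3 bar a -0.0588 z 0.187
0.6 bar a -0.0304 z 0.1704
0.8 bar a -0.0148 z 0.155
1.0 bar a -0.0025 z 0.1367
1.1 bar a 0.0022 z 0.1268
1.2 bar a 0.0058 z 0.1164
1.3 bar a 0.0085 z 0.1058
start xy [0.48611301 0.23487464]
```

Request:
move_arm(
  motion="-1 0.92 -0.44 -0.5 -0.358; -1 0.92 -0.44 -0.5 -0.358; -1 0.92 -0.44 -0.5 -0.358; -1 0.92 -0.44 -0.5 -0.358; -1 0.92 -0.44 -0.5 -0.358; -1 0.92 -0.44 -0.5 -0.358; -1 0.92 -0.44 -0.5 -0.358; -1 0.92 -0.44 -0.5 -0.358; -1 0.92 -0.44 -0.5 -0.358; -1 0.92 -0.44 -0.5 -0.358; -1 0.92 -0.44 -0.5 -0.358",
  newtons=10,
)

```text
time: 1.02
position: [0.338, -0.4557, 0.3302]
tool_rot: [0.755, 0.655, 0.0, -0.0]
ft_force: [0.7, 0.0, 0.1]
grip_width: 0.0214
grip_force: 0.0
```

```bash
cat >> h.py <<'E'
u=np.array([-.13609,-.9907]);n=np.array([.9907,-.13609]);L=np.array([.59189,.07903])+.008*u;S=.079
def lane():
    o=robot.get_obs();p=np.array(o["position"]);r=R.from_quat(o["tool_rot"])
    a,b=(p[:2]-L)@u,(p[:2]-L)@n
    print("t",round(o["time"],3),"a,b,z",np.round([a,b,p[2]],4),"tipheight",round(p[2]-.008-.1+a*np.tan(S),4),"yerr deg",np.degrees(np.arctan2(*(r.apply([0,1,0])[:2][::-1])))+7.82,"F",np.round(o["ft_force"],2),"w",o["grip_width"])
    return a,b,p[2],o
E
python3 -c "
from h import *
a,b,z,o=lane()
t=np.array([-.125,-.128,.183]);print('shift tool xyz/0.2',-(t[0]-a)/.2,(t[1]-b)/.2,(z-t[2])/.2,o['q'])"
```

```text
t 1.017 a,b,z [ 0.5563 -0.1787  0.3302] tipheight 0.2662 yerr deg -0.2822662115999073 F [0.72 0.02 0.08] w 0.02142995074710098
shift tool xyz/0.2 3.4064575821236325 0.25367153714588125 0.7358601218894486 [-1.12950456e+00  3.48245112e-01  1.44939139e+00  5.38596853e-05
  1.34480938e+00 -9.88105267e-01]
```

Request:
move_arm(
  motion="-1 1 0.25 0 0; -1 1 0.25 0 0; -1 1 0.25 0 0; -1 1 0.25 0 0; -1 1 0.25 0 0",
)

```text
time: 1.43
position: [0.4153, -0.2629, 0.3303]
tool_rot: [0.756, 0.655, 0.0, -0.0]
ft_force: [0.7, -0.1, 0.6]
grip_width: 0.0011
grip_force: 0.0
```

Request:
move_arm(
  motion="-1 1 0 0 0; -1 1 0 0 0; -1 1 0 0 0; -1 1 0 0 0; -1 1 0 0 0",
)

```text
time: 1.85
position: [0.4422, -0.064, 0.3305]
tool_rot: [0.755, 0.655, 0.0, -0.0]
ft_force: [0.5, -0.2, 0.1]
grip_width: 0.0005
grip_force: 0.0
```

Request:
move_arm(
  motion="-1 1 0 0 0; -1 1 0 0 0; -1 1 0 0 0; -1 1 0 0 0; -1 1 0 0 0",
)

```text
time: 2.27
position: [0.4701, 0.1341, 0.3305]
tool_rot: [0.755, 0.656, 0.0, -0.0]
ft_force: [-0.0, 0.6, 0.4]
grip_width: 0.0003
grip_force: 0.0
```

Request:
move_arm(
  motion="-1 0.4 0 0 0; -1 0.4 0 0 0; -1 0.4 0 0 0; -1 0.4 0 0.7 0; -1 0.4 0 0.7 0; -1 0.4 0 0.7 0; -1 0.4 0 0.7 0; -1 0.4 0 0.7 0; -1 0.4 0 0.7 0",
)

```text
time: 3.02
position: [0.4812, 0.2101, 0.1899]
tool_rot: [0.755, 0.656, -0.001, -0.001]
ft_force: [0.5, 0.7, 0.2]
grip_width: 0.0005
grip_force: 0.0
```

```bash
python3 -c "
from h import *
a,b,z,o=lane()
t=np.array([-.125,-.128,.183]);print('shift tool xyz/0.2',-(t[0]-a)/.2,(t[1]-b)/.2,(z-t[2])/.2,o['q'])
im,d,m=pts('side');c=im[150:330,60:340,::-1];cv2.imwrite('pics/s1.png',cv2.resize(c,None,fx=2.5,fy=2.5))"
```

```text
t 3.017 a,b,z [-0.1228 -0.1275  0.1899] tipheight 0.0722 yerr deg -0.23272303137275507 F [0.48 0.74 0.16] w 0.000458119252894164
shift tool xyz/0.2 0.011203295593585905 -0.0023745910343200838 0.0345313868107143 [ 1.98658679e-01  4.50432779e-01  1.72362798e+00 -6.80451304e-05
  9.69720899e-01  3.39242954e-01]
```

View pics/s1.png

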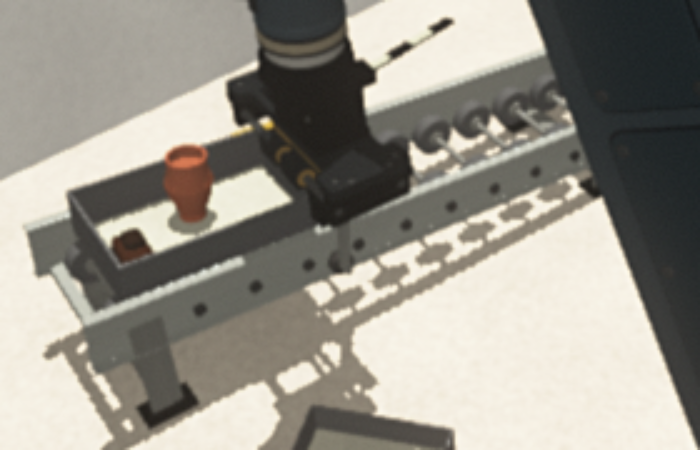

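Request:
move_arm(
  motion="-1 -0.06 0 0.03 0; -1 -0.12 0 0.03 0; -1 -0.18 0 0.035 0; -1 -0.23 0 0.045 0; -1 -0.28 0 0.07 0; -1 -0.33 0 0.1 0; -1 -0.37 0 0.125 0; -1 -0.4 0 0.155 0; -1 -0.43 0 0.185 0; -1 -0.43 0 0.185 0",
)

```text
time: 3.9
position: [0.4682, 0.1243, 0.1521]
tool_rot: [0.755, 0.656, -0.002, -0.001]
ft_force: [-0.0, 0.8, -0.4]
grip_width: 0.0005
grip_force: 0.0
```

```bash
cat >> h.py <<'E'
def look(cam="side"):
    im,d,m=pts(cam);X=cloud(d,m);a=(X[...,:2]-L)@u;b=(X[...,:2]-L)@n;h=X[...,2]-.1+a*np.tan(S)
    c=im.astype(int);k=(c[...,0]>70)&(c[...,0]>1.8*c[...,1])&(abs(b)<.06)&(abs(a)<.35)&(d>0)&(h>.01)
    print(cam,"pot a,b",np.round([a[k].mean(),b[k].mean()],4),k.sum(),"hmax",round(h[k].max(),4) if k.any() else 0)
    return im,a,b,h
E
python3 -c "
from h import *
lane();look('side');im,*_=look('top')
cv2.imwrite('pics/t1.png',cv2.resize(im[95:300,70:350,::-1],None,fx=2.8,fy=2.8))"
```

```text
t 3.9 a,b,z [-0.0361 -0.1287  0.1521] tipheight 0.0412 yerr deg -0.16189918683233895 F [-0.05  0.79 -0.43] w 0.00047114391287148054
side pot a,b [-0.1802  0.031 ] 1 hmax 0.0759
top pot a,b [-0.1685  0.0216] 188 hmax 0.0809
```

View pics/t1.png

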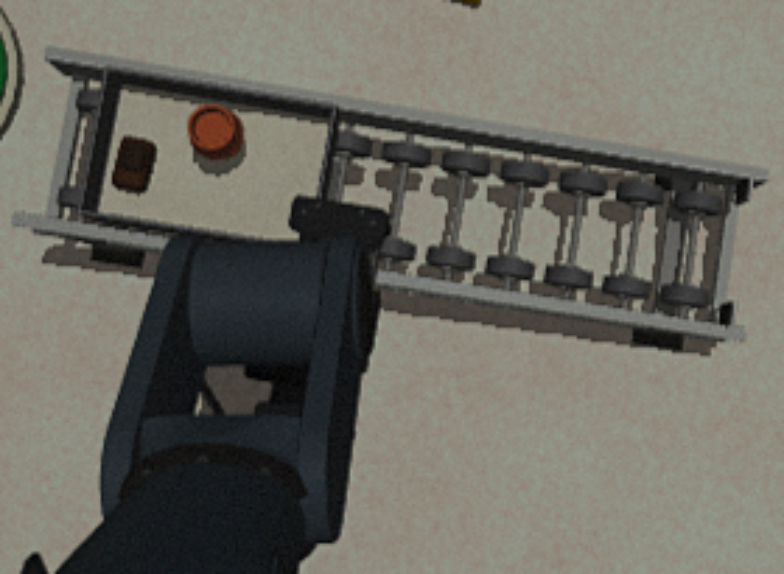

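The tray front is at crop (333,150), and the pot has moved about 23 mm downhill. The lever ran ahead and the tray is already rolling free, so I must get ahead of it now.

Request:
move_arm(
  motion="-1 0 0 -0.2 0; -1 -0.14 0.14 -0.2 0; -0.08 -0.28 0.28 -0.2 0; -0.08 -0.42 0.42 -0.2 0; -0.08 -0.57 0.56 -0.2 0; -0.08 -0.73 0.64 -0.12 0; -0.08 -0.88 0.64 0.02 0; -0.08 -0.93 0.64 0.2 0",
)

```text
time: 4.67
position: [0.5746, -0.0811, 0.1152]
tool_rot: [0.755, 0.656, 0.002, 0.005]
ft_force: [0.4, 1.0, -1.4]
grip_width: 0.0327
grip_force: 0.0
```

```bash
python3 -c "
from h import *
lane();im,a,b,h=look('top')
k=(abs(b)<.064)&(h>.045)&(h<.055)&(a<.2)&(a>-.3);print('rim a',np.percentile(a[k],[1,50,99]) if k.any() else 0)
cv2.imwrite('pics/t2.png',im[95:300,70:350,::-1])"
```

```text
t 4.667 a,b,z [0.153  0.0046 0.1152] tipheight 0.0193 yerr deg -0.21104190152780689 F [ 0.43  0.98 -1.42] w 0.0326755414047834
top pot a,b [-0.168   0.0209] 213 hmax 0.0792
rim a [-0.27172121 -0.16704317 -0.07234837]
```

The tray has not moved any further: the pot is still at -0.168. It simply followed the tilting blade, whose tip shifts 38·sin(0.75) = 26 mm, so it is still held at θ≈0.75. I return to the bar.

Request:
move_arm(
  motion="-1 0 0 -0.2 0; -1 0 0 -0.4 0; -1 0.17 -0.11 -0.4 0; -1 0.34 -0.22 -0.4 0; -1 0.51 -0.33 -0.4 0; -1 0.68 -0.44 -0.4 0; -1 0.85 -0.55 -0.4 0; -1 0.99 -0.64 -0.4 0; -1 0.99 -0.64 -0.4 0; -1 0.99 -0.64 -0.3 0; -1 0.99 -0.64 -0.2 0; -1 0.99 -0.64 -0.2 0",
)

```text
time: 5.72
position: [0.4689, 0.138, 0.1519]
tool_rot: [0.754, 0.657, -0.002, -0.002]
ft_force: [-0.1, -0.2, -0.2]
grip_width: 0.0007
grip_force: 0.0
```

```bash
python3 -c "
from h import *
lane();look('top')
im,a,b,h=look('side')
k=(b<-.09)&(b>-.16)&(abs(a)<.06)&(h>0)&(h<.08);print(k.sum())
cv2.imwrite('pics/s2.png',cv2.resize(im[150:330,60:340,::-1],None,fx=2.5,fy=2.5))"
```

```text
t 5.717 a,b,z [-0.0497 -0.1299  0.1519] tipheight 0.0399 yerr deg 0.0054445804901783745 F [-0.14 -0.23 -0.16] w 0.0006737010530583046
top pot a,b [-0.168   0.0214] 185 hmax 0.0796
side pot a,b [nan nan] 0 hmax 0
100h.py:22: RuntimeWarning: Mean of empty slice.
  print(cam,"pot a,b",np.round([a[k].mean(),b[k].mean()],4),k.sum(),"hmax",round(h[k].max(),4) if k.any() else 0)
  ret = ret.dtype.type(ret / rcount)
```

View pics/s2.png

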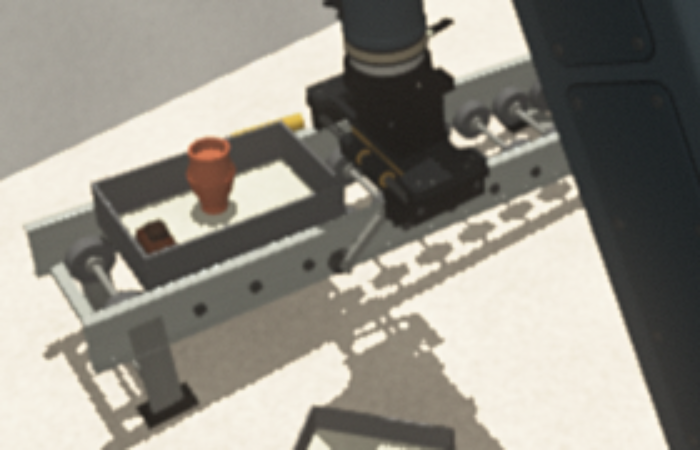

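Request:
move_arm(
  motion="-1 -0.06 0 0.03 0; -1 -0.1 0 0.04 0; -1 -0.1 0 0.04 0",
)

```text
time: 6.07
position: [0.4681, 0.1159, 0.1456]
tool_rot: [0.755, 0.656, -0.0, -0.0]
ft_force: [0.1, 0.1, -0.4]
grip_width: 0.0004
grip_force: 0.0
```

```bash
python3 -c "
from h import *
lane();look('top')
im,d,m=pts('wrist');X=cloud(d,m);a=(X[...,:2]-L)@u;b=(X[...,:2]-L)@n;h=X[...,2]-.1+a*np.tan(S)
k=(d>0)&(b<-.105)&(b>-.145)&(a>-.02)&(a<.05)&(h>.0);print(k.sum(),np.percentile(a[k],[2,50,98]),np.percentile(X[...,2][k],[2,50,98]))
cv2.imwrite('pics/w1.png',im[...,::-1])"
```

```text
t 6.067 a,b,z [-0.0276 -0.1276  0.1456] tipheight 0.0355 yerr deg -0.21122332536693378 F [ 0.11  0.14 -0.39] w 0.0003702649518327675
top pot a,b [-0.1649  0.0216] 185 hmax 0.0783
74 [-0.019936   -0.01911204  0.00125337] [0.15008332 0.18472887 0.18646766]
```

View pics/w1.png

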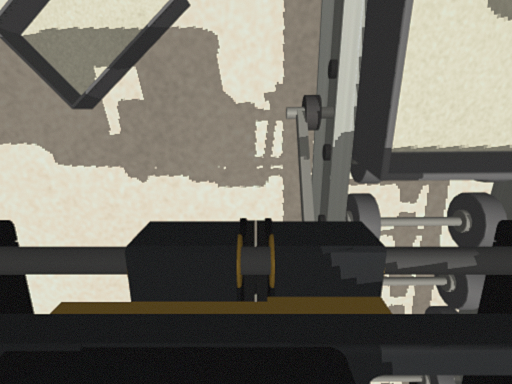

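The wrist view shows the bar hidden behind the closed fingers (about 255,260) and the tray at upper right, clear of them. Wall-to-blade contact at the wheel plane is 23·tanθ = 26.5 mm, so θ≈0.855, as predicted from the finger position. Now I push to about 1.17 and go ahead of the tray.

Request:
move_arm(
  motion="-1 -0.07 0 0.11 0; -1 -0.07 0 0.13 0; -1 -0.07 0 -0.07 0; -0.08 -0.2 0.12 -0.1 0; -0.08 -0.34 0.26 -0.1 0; -0.08 -0.48 0.4 -0.1 0; -0.08 -0.63 0.53 -0.08 0; -0.08 -0.78 0.64 -0.02 0; -0.08 -0.93 0.64 0.08 0; -0.08 -0.97 0.64 0.165 0",
)

```text
time: 7.0
position: [0.5701, -0.0971, 0.1126]
tool_rot: [0.755, 0.655, 0.0, 0.002]
ft_force: [-0.6, 0.5, -0.3]
grip_width: 0.0367
grip_force: 0.0
```

```bash
python3 -c "
from h import *
lane();im,a,b,h=look('top')
k=(abs(b)<.064)&(h>.045)&(h<.055)&(a<.14)&(a>-.3);print('rim a',np.percentile(a[k],[1,50,99]) if k.any() else 0)
print(robot.get_obs()['time'])"
```

```text
t 7.0 a,b,z [0.1695 0.0024 0.1126] tipheight 0.018 yerr deg -0.2906266035321732 F [-0.56  0.54 -0.33] w 0.03665003376190129
top pot a,b [-0.0612  0.0214] 204 hmax 0.0789
rim a [-0.16246448 -0.06748576  0.03619663]
7.05
```

Request:
move_arm(
  motion="-0.08 0.03 0 0 0; -0.08 0.05 0 0 0; -0.08 0.05 0 0 0",
)

```text
time: 7.3
position: [0.5702, -0.0802, 0.1137]
tool_rot: [0.754, 0.657, 0.0, 0.0]
ft_force: [-0.4, -0.6, -0.2]
grip_width: 0.0398
grip_force: 0.0
```

```bash
python3 -c "
from h import *
lane();im,a,b,h=look('top')
k=(abs(b)<.064)&(h>.045)&(h<.055)&(a<.14)&(a>-.3);print('rim a',np.percentile(a[k],[1,50,99]) if k.any() else 0)
print(robot.get_obs()['time'])"
```

```text
t 7.3 a,b,z [1.527e-01 1.000e-04 1.137e-01] tipheight 0.0178 yerr deg 0.010809415880356 F [-0.45 -0.64 -0.17] w 0.03984282818350633
top pot a,b [-0.      0.0211] 198 hmax 0.0791
rim a [-0.10145183 -0.04166883  0.07746135]
7.35
```

Request:
move_arm(
  motion="-0.08 -0.0225 0 0.002 0; -0.08 -0.0725 0 0.006 0; -0.08 -0.1375 0 0.011 0; -0.08 -0.2125 0 0.017 0; -0.08 -0.2875 0 0.023 0; -0.08 -0.36 0 0.028 0; -0.08 -0.425 0 0.034 0; -0.08 -0.4825 0 0.038 0; -0.08 -0.53 0 0.042 0; -0.08 -0.565 0 0.045 0; -0.08 -0.5875 0 0.046 0; -0.08 -0.5975 0 0.047 0",
)

```text
time: 8.35
position: [0.5533, -0.2015, 0.1031]
tool_rot: [0.754, 0.656, 0.0, 0.0]
ft_force: [0.7, 0.1, 0.5]
grip_width: 0.0397
grip_force: 0.4
```

Request:
move_arm(
  motion="-0.08 -0.002 0 0 0; -0.08 -0.002 0 0 0; -0.08 -0.002 0 0 0; -0.08 -0.002 0 0 0",
)

```text
time: 8.68
position: [0.5535, -0.2006, 0.1032]
tool_rot: [0.754, 0.657, 0.0, 0.0]
ft_force: [0.8, -0.9, 0.4]
grip_width: 0.04
grip_force: 0.5
```

```bash
python3 -c "
from h import *
lane();im,a,b,h=look('top');look('side')
cv2.imwrite('pics/t3.png',cv2.resize(im[95:300,70:350,::-1],None,fx=2.8,fy=2.8))"
```

```text
t 8.683 a,b,z [ 0.2742 -0.      0.1032] tipheight 0.0169 yerr deg -0.061173773487327665 F [ 0.84 -0.9   0.43] w 0.039992344040237264
top pot a,b [0.1652 0.0223] 193 hmax 0.0802
side pot a,b [0.1688 0.0216] 33 hmax 0.0784
```

View pics/t3.png

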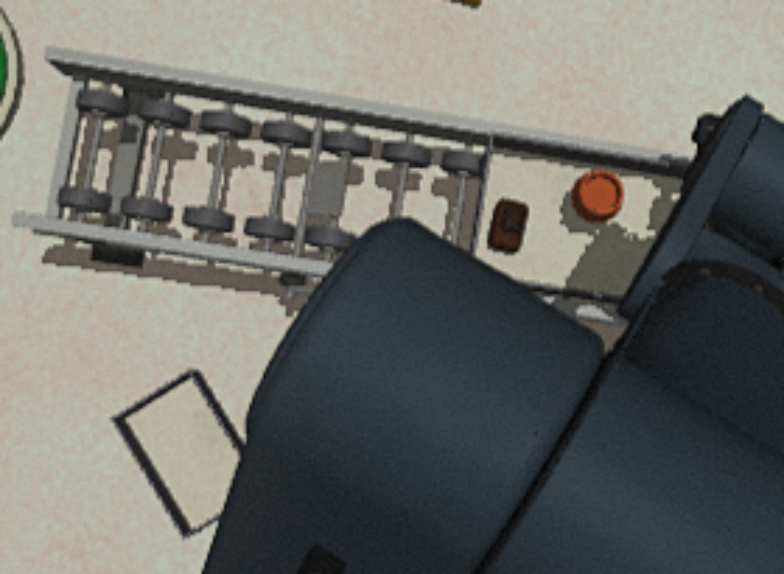

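The pot stands upright at crop (597,195), and the tray is caught with its front about 30 mm short of the stops. I hold it still.

Request:
move_arm(
  motion="-0.08 0 0 0 0; -0.08 0 0 0 0; -0.08 0 0 0 0; -0.08 0 0 0 0; -0.08 0 0 0 0; -0.08 0 0 0 0; -0.08 0 0 0 0; -0.08 0 0 0 0; -0.08 0 0 0 0; -0.08 0 0 0 0; -0.08 0 0 0 0; -0.08 0 0 0 0",
)

```text
time: 9.78
position: [0.5532, -0.2011, 0.1031]
tool_rot: [0.754, 0.657, -0.0, -0.0]
ft_force: [-0.3, -1.0, 0.4]
grip_width: 0.0402
grip_force: 0.4
```

Request:
move_arm(
  motion="-0.08 0 0 0 0; -0.08 0 0 0 0; -0.08 0 0 0 0",
)

```text
time: 10.03
position: [0.5532, -0.2011, 0.1032]
tool_rot: [0.754, 0.657, -0.0, -0.0]
ft_force: [0.7, -0.5, 0.7]
grip_width: 0.0398
grip_force: 0.4
```

Request:
move_arm(
  motion="-0.08 -0.004 0 0 0; -0.08 -0.012 0 0.001 0; -0.08 -0.024 0 0.002 0; -0.08 -0.036 0 0.003 0; -0.08 -0.048 0 0.004 0; -0.08 -0.06 0 0.005 0; -0.08 -0.072 0 0.006 0; -0.08 -0.084 0 0.007 0; -0.08 -0.096 0 0.008 0; -0.08 -0.108 0 0.009 0; -0.08 -0.12 0 0.01 0; -0.08 -0.132 0 0.011 0",
)

```text
time: 11.03
position: [0.5496, -0.2275, 0.101]
tool_rot: [0.754, 0.657, 0.0, 0.0]
ft_force: [-0.5, -1.0, 1.2]
grip_width: 0.0404
grip_force: 0.3
```

Request:
move_arm(
  motion="-0.08 -0.012 0 0.001 0; -0.08 -0.024 0 0.002 0; -0.08 -0.036 0 0.003 0; -0.08 -0.048 0 0.004 0; -0.08 -0.06 0 0.005 0; -0.08 -0.07 0 0.005 0; -0.08 -0.08 0 0.005 0",
)

```text
time: 11.62
position: [0.5472, -0.2431, 0.0998]
tool_rot: [0.754, 0.657, 0.0, -0.0]
ft_force: [-0.1, 0.4, 0.7]
grip_width: 0.0397
grip_force: 0.0
```

```bash
python3 -c "
from h import *
lane();look('top');look('side')"
```

```text
t 11.617 a,b,z [ 0.3172 -0.0004  0.0998] tipheight 0.0169 yerr deg -0.11029056117170377 F [-0.12  0.37  0.67] w 0.039738364283962005
top pot a,b [0.2021 0.0223] 176 hmax 0.0808
side pot a,b [0.205  0.0209] 39 hmax 0.0789
```

Request:
move_arm(
  motion="-0.08 -0.06 0 0 0; -0.08 -0.12 0 0 0; -0.08 -0.15 0 -0.03 0; -0.08 -0.15 0 -0.13 0; -0.08 -0.15 0 -0.28 0; -0.08 -0.15 0 -0.43 0; -0.08 -0.15 0 -0.58 0; -0.08 -0.15 0 -0.7 0; -0.08 -0.15 0 -0.7 0; -0.08 -0.15 0 -0.7 0; -0.08 -0.15 0 -0.7 0",
)

```text
time: 12.63
position: [0.5426, -0.273, 0.2396]
tool_rot: [0.754, 0.656, -0.0, -0.0]
ft_force: [0.6, 0.7, -0.3]
grip_width: 0.04
grip_force: 0.0
```

```bash
python3 -c "
from h import *
lane();im,*_=look('top');look('side')
cv2.imwrite('pics/t4.png',im[90:300,70:470,::-1])"
```

```text
t 12.633 a,b,z [ 0.3475 -0.0009  0.2396] tipheight 0.1591 yerr deg -0.14178503376805818 F [ 0.57  0.67 -0.34] w 0.03999232258406769
top pot a,b [0.2021 0.0223] 176 hmax 0.08
side pot a,b [0.2077 0.0219] 31 hmax 0.078
```

View pics/t4.png

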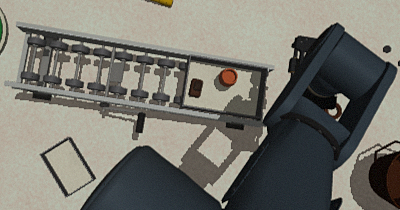

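The tray rests on the end stops with its front at crop (265,95). The pot stands at (228,77), the ring is undisturbed, and the hand is clear.

```bash
python3 -c "
from rig import robot
print(robot.hand_in())"
```

```text
the job is handed in; nothing more can be done
None
```

I handed the job in at about 12.7 s. The tray rolled freely past the lane's middle, was caught softly and held still for over a second, then eased onto the end stops. In the last images the pot is upright; the ring looked in place, but the arm hid the buckle, and the hand never went below about 0.09 m there.

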